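Shut off the nitrogen to the tea-bag sealer

TASK

Packing is over: shut off the nitrogen feed to the bag sealer. Push the steel cover of the service box all the way aside by its green-edged lip, then push the red valve handle round until it is fully shut, straight across its pipe. Only push, grip nothing, and leave the blue handle and the things on the counter as they are.

Things in the scene. Friction and masses are not known exactly. Their poses are not given: they have to be found in the camera images.
- service_box: grey-beige sheet-metal box fixed on the counter, 180 x 480 x 88 mm (own x, y, z); origin at the centre of its underside, x away from the robot, y left along its length, yaw within 0.35 rad. Right half (y -236 to 0 mm): open-topped bay with two valves, end wall 80 mm high; left half: closed deck. Flanges along both long edges (top at 88.5 mm) hold a sliding cover, 152 mm clear between them
- cover (a joint): travel in m of the stainless-steel cover (168 x 236 x 3 mm, top 84 mm above the counter) along box +y (left): 0 = valve bay covered (starts at 0 to 0.03), 0.225 = end stop, parked over the left half, bay open. Captive in its channels; takes about 3 N to slide and stays where it is left
- cover_lip (a point): middle of the outer (right-hand, box -y) face of the cover's lip, 92 mm above the counter. The lip is the cover's right edge folded up, with green plastic trim: 140 mm long in box x, 16 mm high (84 to 100 mm above the counter), 5 mm thick; pushing this face towards box +y opens the cover
- red_handle (a joint): angle in rad of the red lever (nitrogen valve): 0 = open, lever along its pipe, pointing to box -x (to the robot); 1.571 = fully shut at its stop, across the pipe, pointing to box +y (left). Turns clockwise seen from above; starts at 0 to 0.3; takes about 4.5 N pushed 45 mm from its axis and stays where it is left
- red_stem (a point): point on the red lever's vertical turning axis at the lever's mid height, 67 mm above the counter. The two valves stand 95 mm apart, at box x = +35 mm and y = -176 or -81 mm; which one is the red varies. The stem top reaches 74 mm, the brass body below 54 mm, the pipe 43 mm
- red_tip (a point): free end of the red lever, 66 mm from its axis, 67 mm above the counter. The lever is a straight bar 14 mm wide and 10 mm thick (62 to 72 mm above the counter) with a red sleeve over its outer 52 mm
- blue_handle (a joint): angle in rad of the blue lever, the other valve, of the same make and sense: starts open at 0 to 0.15, to be left alone
- blue_tip (a point): free end of the blue lever, 66 mm from its axis, same size as the red lever
- tea_jar: loose celadon-green lidded tea jar, 86 mm across, 118 mm tall, 0.4 kg, standing behind the box's left half; origin at the centre of its underside; a bystander
- tape_roll: loose roll of orange packing tape lying flat, 104 mm across, 48 mm high, 0.2 kg, on the robot's side of the box; origin at the centre of its underside; a bystander
- tea_pack: loose sealed kraft-and-green pack of tea, 60 x 90 x 34 mm, 0.15 kg, lying to the right of the box; origin at the centre of its underside; a bystander

How it is judged:
By the outcome, as a careful person would: the job done as asked, in the order asked, and still so for the second after the job is handed in, with the robot touching nothing.
It also fails if it takes over 48 s, if anything falls off the work surface, if the arm or the gripper's body presses on something with over 40 N, if the wrist force passes 120 N, or if a joint passes its speed limit or range.

ROBOT

A 6-joint arm with a two-finger parallel gripper is mounted at the origin on the work surface. World frame = base frame: x ahead of the robot, y to its left, z up, the work surface at z = 0. Lengths are in m, angles in rad, forces in N, time in s.
With the tool pointing down it reaches from about 0.225 to 0.875 m from the base axis. Payload 3.4 kg.
Tool frame: the origin (TCP) lies on the centre line of the jaws, within the pads' length; the fingertips stand 17 mm ahead of it and the grasp point (between the pads) lies 2 mm behind it; z points along the fingers, y is the line along which they close (so a half turn about z gives the same grasp; the last joint's range is limited). The gripper opens to 85 mm and grips with 20 to 120 N. Pads are 22 mm wide; open, the fingers measure 114 mm over their backs; the gripper's body (76 mm by 85 mm) begins 54 mm behind the grasp point. The pads swing forward as they close: fully open they stand 13 mm farther back than shut.
Start: joints at [1.184, 0.276, 1.505, -0, 1.361, -0.121], TCP at [0.151, 0.555, 0.248] pointing down, gripper open.
Joint ranges: [-2.89, 2.89], [-0.75, 2.08], [0.22, 2.7], [-1.18, 4.32], [0.11, 2.71], [-2.7, 2.7]. Speed limits (rad/s): [2.57, 2.57, 3.14, 3.14, 3.14, 3.14].

INTERFACE

Orientations are given as a unit quaternion [w, x, y, z].
In Python, from rig import manip gives the robot as it stands.
- The arm moves only by the tool move_arm, never from a script. Its argument "steps" is one flat list of numbers, 7 for each row, row after row: the turn, a rotation vector about the world's x, y, z normalised to -1 to 1, where 1 is 360 degrees, then the shift along the world's x, y, z normalised to -1 to 1, where 1 is 1 m, then the opening, from -1 (shut) to 1 (fully open). A call has exactly 10 rows; each row is the pose to reach, as a shift and turn from the pose commanded when the call began, turning the shorter way round; what a row does not reach only later rows make up. A row lasts 1/10 s, in which the tool goes at most 50 mm and 8.59 degrees, less where a joint would pass 70% of its speed; a pose out of reach is approached as far as the arm can. A call with a number of a shift or a turn outside -1 to 1 is refused whole. A call with a gripper value outside its range is refused whole. The fingers move at their own pace and stop on an object; "squeeze" is the grip in N (left out, the last holds). Time passes only in rows, so rows that repeat a pose let the fingers close, or fill a call up. It gives the time, the measured TCP pose, the force, the opening and the grip force at its end, in the units of the state.
- manip.get_state(): the state, without advancing time (a new reading comes with each control period).
- manip.get_image(name): name is "side" or "top" or "wrist"; returns a dict with "pixels" (384x512x3 uint8, blue, green, red), "fx", "fy", "cx", "cy" (pixels), "D" ([k1, k2, p1, p2, k3] as OpenCV has them; the pictures are not rectified), "R" (3x3) and "t" (3): a world point X has camera coordinates R X + t. Camera axes: x right, y down, z forward; pixel columns grow to the right and rows downward; lengths in m; the calibration is good to about 2 mm. A picture is of the moment at which its call begins. There is no depth.
- manip.sign_off(): hands the job in; it is judged then, once.
The state is a dict: "clock": time; "qpos": joint angles; "qd": joint speeds; "effort": joint torques, N m; "position": TCP position; "ee_rot": TCP orientation; "contact_force": force on the tool from outside, world axes, zero at the start; "moment": the same for the moment, N m; "width": finger opening in m; "gripper_force": force on a finger pad.
Only numpy, scipy, OpenCV 4.12 (cv2) and the standard library are available. Lean on these libraries where they do the work, as an engineer would, in place of code of your own. Each camera call takes 0.05 s, during which the arm holds its last target. There are 200 camera calls.

## Working session

There is one attempt and no reset: what is moved stays moved. The work goes in short steps, Python scripts to look and compute and a tool call to move; the robot and the scene stay as the last step left them, time stands still between calls to the robot, and variables do not carry over. Pictures are saved under pics/ and viewed, at most 10 in all, crops included, and the job is handed in when it is done.

Besides the shell and the picture viewer there is one more tool, called after ">>>" by a JSON object that holds its "api" and its "payload", one argument or row to a line. move_arm: Moves the arm, as the interface text tells. Scaled input: -1 to 1 covers 1 m each way for a shift and 360 degrees each way for a turn. Its arguments: {"type":"object","properties":{"steps":{"type":"array"},"squeeze":{"type":"number"}},"required":["steps"]}

```bash
mkdir -p pics; cat > h.py <<'E'
import numpy as np,cv2,pickle
from rig import manip
def snap(n,f):
    im=manip.get_image(n); cv2.imwrite(f'pics/{f}.png',im['pixels']); pickle.dump(im,open(f'pics/{f}.pkl','wb')); return im
def load(f): return pickle.load(open(f'pics/{f}.pkl','rb'))
def KD(im): return np.array([[im['fx'],0,im['cx']],[0,im['fy'],im['cy']],[0,0,1.]]),np.array(im['D'],float)
def onplane(im,uv,z):
    K,D=KD(im); p=cv2.undistortPoints(np.array(uv,float).reshape(-1,1,2),K,D).reshape(-1,2)
    R=np.array(im['R']);t=np.array(im['t']).ravel(); c=-R.T@t
    d=np.c_[p,np.ones(len(p))]@R
    return c+d*((z-c[2])/d[:,2])[:,None]
def proj(im,X):
    K,D=KD(im); return cv2.projectPoints(np.array(X,float).reshape(-1,1,3),cv2.Rodrigues(np.array(im['R']))[0],np.array(im['t'],float),K,D)[0].reshape(-1,2)
E
python3 - <<'E'
from h import *
a=snap('top','t0');b=snap('side','s0')
cv2.imwrite('pics/t0b.png',cv2.resize(a['pixels'],(800,600),interpolation=cv2.INTER_CUBIC))
print(manip.get_state())
E
```

```text
{'clock': 0.1, 'qpos': array([ 1.18399858e+00,  2.76536336e-01,  1.50600833e+00, -6.25469890e-06,
        1.36069449e+00, -1.21045210e-01]), 'qd': array([-0.00036554, -0.00018798, -0.0014146 , -0.00065332, -0.00025374,
        0.0005243 ]), 'effort': array([ 1.77861868e-03, -4.17698014e+01, -2.46404064e+01, -1.06880699e-05,
        5.82082270e-03, -1.20358993e-05]), 'position': array([0.15088008, 0.55439428, 0.24752286]), 'ee_rot': array([-2.03842136e-04,  1.32484906e-01,  9.91184681e-01, -7.97621999e-04]), 'contact_force': array([-0.39559216, -0.15473363, -0.06328831]), 'moment': array([-0.07385997, -0.00356986, -0.05231249]), 'gripper_force': 0.0, 'width': 0.08538477095994929}
```

View pics/t0b.png

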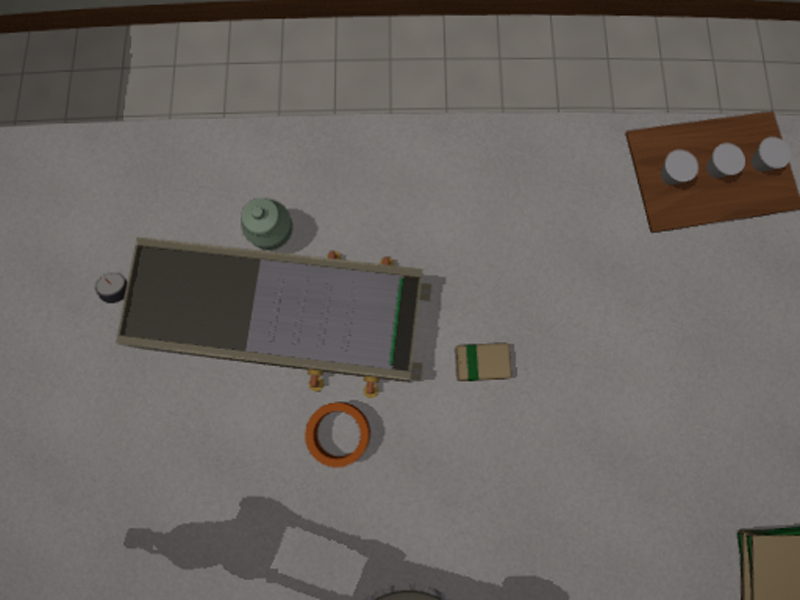

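View pics/s0.png

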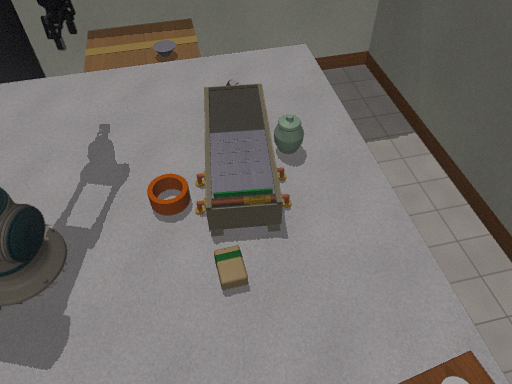

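The top view (800x600) shows the box corners at (137,240), (118,343), (423,270) and (411,380). The green lip runs from (402,278) to (392,370). The tape roll is at (338,435), the jar at (265,222) and the pack at (484,361).

```bash
python3 - <<'E'
from h import *
a=load('t0');s=.64
c=onplane(a,np.array([[137,240],[118,343],[411,380],[423,270]])*s,.0885)
print(c.round(4))
o=c[:,:2].mean(0); yv=(c[0]-c[3]+c[1]-c[2])[:2]; print('len',np.linalg.norm(yv)/2); yaw=np.arctan2(-yv[0],yv[1]); print('o',o,'yaw',yaw)
R=np.array([[np.cos(yaw),-np.sin(yaw)],[np.sin(yaw),np.cos(yaw)]])
lip=onplane(a,np.array([[402,278],[392,370]])*s,.1); print('lip box',((lip[:,:2]-o)@R).round(4))
def W(x,y,z): return [*(o+R@[x,y]),z]
pts=[W(x,y,.0885) for x in(-.09,.09) for y in(-.24,.24)]
lipm=((lip[:,:2]-o)@R).mean(0)
for n,p in dict(lipc=W(0,lipm[1],.092),v1=W(.035,-.176,.067),v2=W(.035,-.081,.067)).items(): print(n,np.round(p,4))
P=[((np.array(q)-o)@R) for q in [onplane(a,[[338*s,435*s]],.048)[0,:2],onplane(a,[[265*s,222*s]],.1)[0,:2],onplane(a,[[484*s,361*s]],.034)[0,:2]]]; print('bystanders box',np.round(P,3))
b=load('s0')
print('side proj',proj(b,pts+[W(x,y,0) for x in(-.09,.09) for y in(-.24,.24)]).round(0).tolist())
im=cv2.resize(b['pixels'][140:240,180:310],(780,600),interpolation=cv2.INTER_CUBIC);cv2.imwrite('pics/s0c.png',im)
E
```

```text
[[ 0.6816  0.4437  0.0885]
 [ 0.5094  0.4633  0.0885]
 [ 0.4475 -0.0097  0.0885]
 [ 0.6236 -0.0315  0.0885]]
len 0.47784860545543173
o [0.56552759 0.21646328] yaw -0.1256830063692975
lip box [[ 0.0692 -0.2068]
 [-0.0772 -0.2081]]
lipc [0.5395 0.0107 0.092 ]
v1 [0.5782 0.0375 0.067 ]
v2 [0.5901 0.1317 0.067 ]
bystanders box [[-0.189 -0.132]
 [ 0.137  0.026]
 [-0.041 -0.357]]
side proj [[205.0, 209.0], [203.0, 88.0], [282.0, 203.0], [261.0, 84.0], [209.0, 232.0], [206.0, 111.0], [281.0, 226.0], [261.0, 107.0]]
```

View pics/s0c.png

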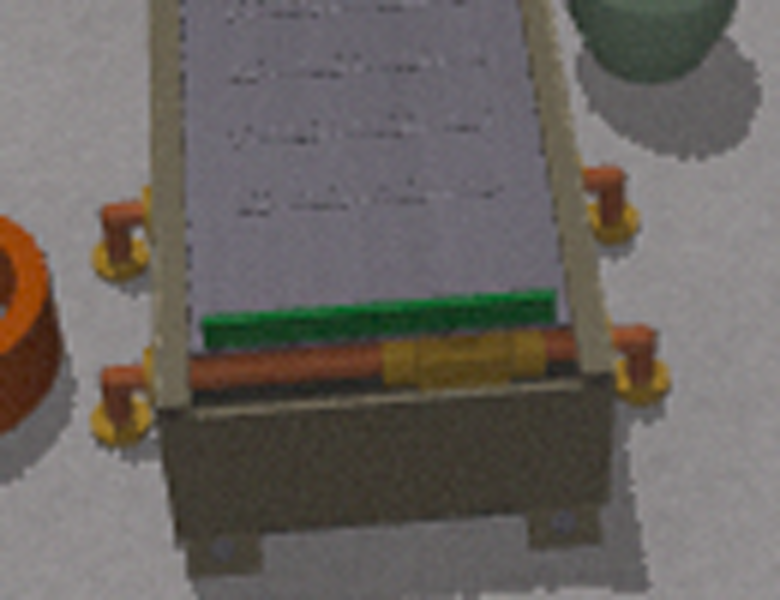

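The red valve isn't identifiable yet because the cover hides it. I'll go to the right of the lip with the gripper shut.

>>> {"api": "move_arm", "payload": {
  "steps": [0, 0, 0.022, 0.381, -0.6, 0, -1, 0, 0, 0.022, 0.381, -0.6, 0, -1, 0, 0, 0.022, 0.381, -0.6, 0, -1, 0, 0, 0.022, 0.381, -0.6, 0, -1, 0, 0, 0.022, 0.381, -0.6, 0, -1, 0, 0, 0.022, 0.381, -0.6, 0, -1, 0, 0, 0.022, 0.381, -0.6, 0, -1, 0, 0, 0.022, 0.381, -0.6, 0, -1, 0, 0, 0.022, 0.381, -0.6, 0, -1, 0, 0, 0.022, 0.381, -0.6, 0, -1]
}}

```text
clock: 1.1
position: [0.4195, 0.1308, 0.2482]
ee_rot: [-0.0, 0.064, 0.998, 0.0]
contact_force: [0.2, 1.1, -0.6]
width: 0.0002
gripper_force: 0.0
```

>>> {"api": "move_arm", "payload": {
  "steps": [0, 0, 0, 0.113, -0.177, 0, -1, 0, 0, 0, 0.113, -0.177, 0, -1, 0, 0, 0, 0.113, -0.177, 0, -1, 0, 0, 0, 0.113, -0.177, 0, -1, 0, 0, 0, 0.113, -0.177, 0, -1, 0, 0, 0, 0.113, -0.177, -0.05, -1, 0, 0, 0, 0.113, -0.177, -0.08, -1, 0, 0, 0, 0.113, -0.177, -0.1, -1, 0, 0, 0, 0.113, -0.177, -0.1, -1, 0, 0, 0, 0.113, -0.177, -0.1, -1]
}}

```text
clock: 2.1
position: [0.532, -0.0439, 0.1485]
ee_rot: [-0.0, 0.064, 0.998, 0.0]
contact_force: [0.5, -0.2, -0.0]
width: -0.0004
gripper_force: 0.0
```

```bash
python3 - <<'E'
from h import *
a=snap('side','s1');w=snap('wrist','w1')
p=manip.get_state()['position'];print(p,proj(a,[p,p-[0,0,.017]]))
A=cv2.resize(a['pixels'][100:260,150:320],(510,480),interpolation=cv2.INTER_CUBIC)
W=cv2.resize(w['pixels'],(290,218)); c=np.zeros((480,800,3),np.uint8);c[:,:510]=A;c[:218,510:]=W
cv2.imwrite('pics/c1.png',c)
E
```

```text
[ 0.53306581 -0.04416141  0.1497775 ] [[243.99011296 196.43390039]
 [244.2389124  201.43677065]]
```

View pics/c1.png

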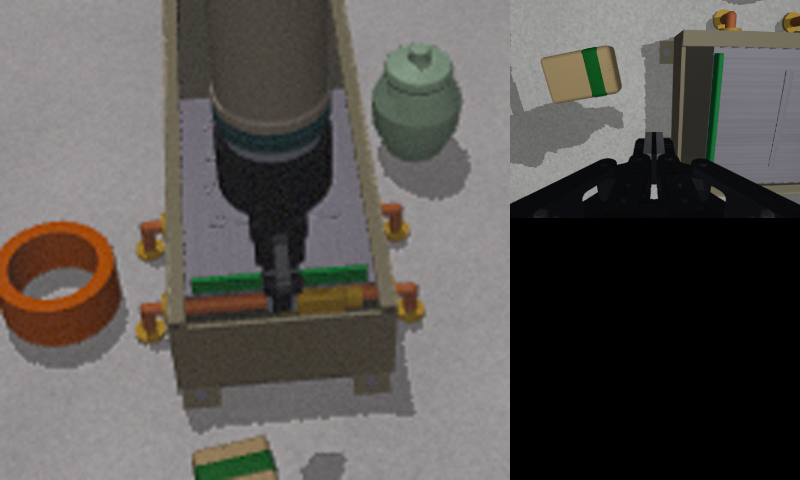

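The finger (tip at crop (281,312)) is centred on the lip, to its right. Now I'll descend and push along box +y.

>>> {"api": "move_arm", "payload": {
  "steps": [0, 0, 0, 0, 0, -0.042, -1, 0, 0, 0, 0, 0, -0.042, -1, 0, 0, 0, 0.002, 0.015, -0.042, -1, 0, 0, 0, 0.004, 0.03, -0.042, -1, 0, 0, 0, 0.005, 0.04, -0.042, -1, 0, 0, 0, 0.006, 0.05, -0.042, -1, 0, 0, 0, 0.0075, 0.06, -0.042, -1, 0, 0, 0, 0.009, 0.07, -0.042, -1, 0, 0, 0, 0.0105, 0.083, -0.042, -1, 0, 0, 0, 0.012, 0.096, -0.042, -1]
}}

```text
clock: 3.2
position: [0.5453, 0.0521, 0.1076]
ee_rot: [0.001, 0.064, 0.998, -0.0]
contact_force: [-0.3, -3.3, 6.4]
width: 0.0001
gripper_force: 2.5
```

```bash
python3 - <<'E'
from h import *
a=snap('side','s2')
s=manip.get_state();print(s['position'],s['contact_force'])
cv2.imwrite('pics/c2.png',cv2.resize(a['pixels'][120:230,170:310],(764,600),interpolation=cv2.INTER_CUBIC))
E
```

```text
[0.54524035 0.054278   0.10731908] [0.4249299  1.81041883 0.07639667]
```

View pics/c2.png

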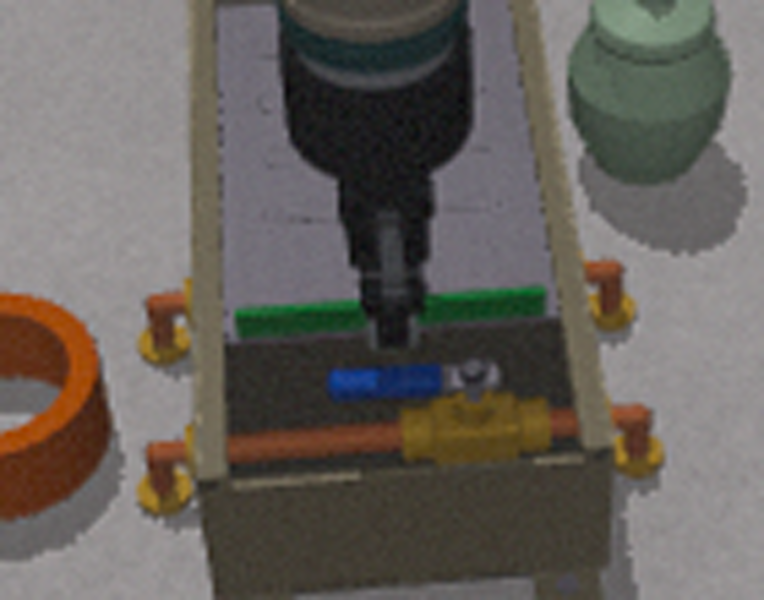

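The cover is sliding. Blue is now visible as the right-hand valve (lever at crop (330–500,380)), so red is the left one at y = -81 mm. I'll keep pushing.

>>> {"api": "move_arm", "payload": {
  "steps": [0, 0, 0, 0.002, 0.013, 0, -1, 0, 0, 0, 0.0035, 0.026, 0, -1, 0, 0, 0, 0.005, 0.039, 0, -1, 0, 0, 0, 0.0065, 0.052, 0, -1, 0, 0, 0, 0.008, 0.065, 0, -1, 0, 0, 0, 0.01, 0.078, 0, -1, 0, 0, 0, 0.0115, 0.091, 0, -1, 0, 0, 0, 0.013, 0.103, 0, -1, 0, 0, 0, 0.0145, 0.114, 0, -1, 0, 0, 0, 0.0155, 0.123, 0, -1]
}}

```text
clock: 4.25
position: [0.5603, 0.1759, 0.1065]
ee_rot: [0.001, 0.064, 0.998, 0.0]
contact_force: [2.6, -3.1, 4.2]
width: -0.0
gripper_force: 2.1
```

>>> {"api": "move_arm", "payload": {
  "steps": [0, 0, 0, 0.0004, 0.003, 0, -1, 0, 0, 0, 0.0008, 0.006, 0, -1, 0, 0, 0, 0.001, 0.008, 0, -1, 0, 0, 0, 0.0013, 0.01, 0, -1, 0, 0, 0, 0.0015, 0.012, 0, -1, 0, 0, 0, 0.0018, 0.014, 0, -1, 0, 0, 0, 0.002, 0.016, 0, -1, 0, 0, 0, 0.002, 0.016, 0, -1, 0, 0, 0, 0.002, 0.016, 0, -1, 0, 0, 0, 0.002, 0.016, 0, -1]
}}

```text
clock: 5.25
position: [0.5611, 0.191, 0.106]
ee_rot: [-0.001, 0.064, 0.998, 0.0]
contact_force: [0.7, -1.2, 0.3]
width: 0.0001
gripper_force: 0.7
```

>>> {"api": "move_arm", "payload": {
  "steps": [0, 0, 0, 0.0002, 0.002, 0, -1, 0, 0, 0, 0.0005, 0.004, 0, -1, 0, 0, 0, 0.0007, 0.005, 0, -1, 0, 0, 0, 0.0008, 0.006, 0, -1, 0, 0, 0, 0.0009, 0.007, 0, -1, 0, 0, 0, 0.001, 0.008, 0, -1, 0, 0, 0, 0.001, 0.008, 0, -1, 0, 0, 0, 0.001, 0.008, 0, -1, 0, 0, 0, 0.001, 0.008, 0, -1, 0, 0, 0, 0.001, 0.008, 0, -1]
}}

```text
clock: 6.25
position: [0.5619, 0.1968, 0.1061]
ee_rot: [-0.001, 0.063, 0.998, -0.002]
contact_force: [-1.0, -7.5, 1.1]
width: -0.0001
gripper_force: 3.9
```

>>> {"api": "move_arm", "payload": {
  "steps": [0, 0, 0, 0, 0.001, 0, -1, 0, 0, 0, 0, 0.002, 0, -1, 0, 0, 0, 0, 0.003, 0, -1, 0, 0, 0, 0, 0.003, 0, -1, 0, 0, 0, 0, 0.003, 0, -1, 0, 0, 0, 0, 0.003, 0, -1, 0, 0, 0, 0, 0.003, 0, -1, 0, 0, 0, 0, 0.003, 0, -1, 0, 0, 0, 0, 0.003, 0, -1, 0, 0, 0, 0, 0.003, 0, -1]
}}

```text
clock: 7.25
position: [0.5619, 0.1972, 0.1061]
ee_rot: [-0.001, 0.063, 0.998, -0.004]
contact_force: [-0.8, -14.7, 4.1]
width: 0.0002
gripper_force: 7.2
```

Cover is at its end stop: force rises while the position holds. I'll back off at the same height to the gap between the levers and look.

>>> {"api": "move_arm", "payload": {
  "steps": [0, 0, 0, -0.002, -0.015, 0, -1, 0, 0, 0, -0.006, -0.04, 0, -1, 0, 0, 0, -0.012, -0.07, 0, -1, 0, 0, 0, -0.022, -0.105, 0, -1, 0, 0, 0, -0.022, -0.105, 0, -1, 0, 0, 0, -0.022, -0.105, 0, -1, 0, 0, 0, -0.022, -0.105, 0, -1, 0, 0, 0, -0.022, -0.105, 0, -1, 0, 0, 0, -0.022, -0.105, 0, -1, 0, 0, 0, -0.022, -0.105, 0, -1]
}}

```text
clock: 8.25
position: [0.5407, 0.0975, 0.1062]
ee_rot: [-0.0, 0.063, 0.998, 0.0]
contact_force: [-0.5, -0.5, -0.5]
width: -0.0002
gripper_force: 0.0
```

```bash
python3 - <<'E'
from h import *
a=snap('side','s3');w=snap('wrist','w3');t=snap('top','t3')
s=manip.get_state();print(s['position'],s['contact_force'])
p=s['position'];print((proj(a,[p-[0,0,.017]])-[170,110])*5, (proj(t,[p-[0,0,.017]])-[150,140])*3)
A=cv2.resize(a['pixels'][110:210,190:290],(400,400),interpolation=cv2.INTER_CUBIC)
T=cv2.resize(t['pixels'][140:250,170:280],(400,400),interpolation=cv2.INTER_CUBIC)
W=cv2.resize(w['pixels'],(266,200)); c=np.zeros((600,800,3),np.uint8);c[:400,:400]=A;c[:400,400:]=T;c[400:,:266]=W
cv2.imwrite('pics/c3.png',c)
E
```

```text
[0.54060853 0.09709333 0.10626356] [-0.52847838  0.56442827 -0.42152421]
[[331.67701675 298.58522615]] [[208.79832806 197.68810083]]
```

View pics/c3.png

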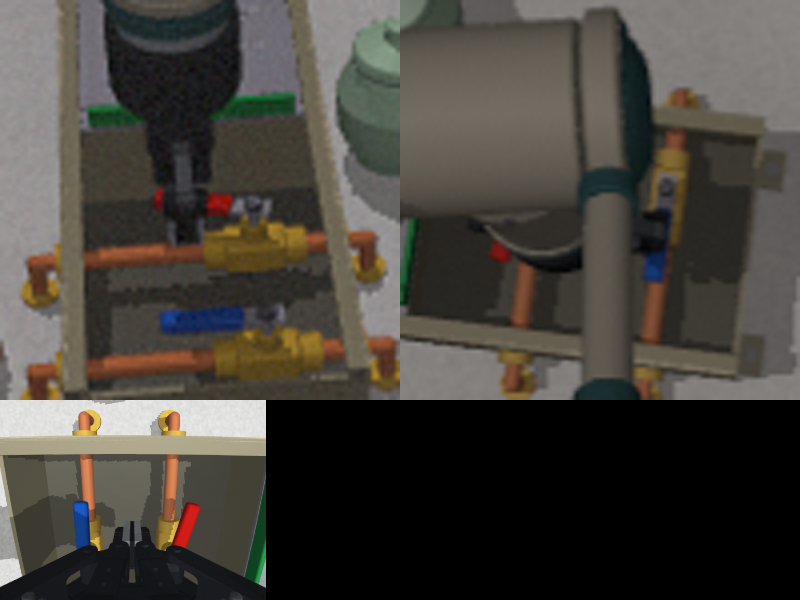

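Side crop shows the red lever at (155–235,203), turned about 0.25 rad, with the finger in the gap to its right. Blue is clear at (160–285,320). I'll compute the arc.

```bash
python3 - <<'E'
from h import *
o=np.array([.5655,.2165]);y=-.1257;R=np.array([[np.cos(y),-np.sin(y)],[np.sin(y),np.cos(y)]])
p0=np.array([.5407,.0970]);S=np.array([.035,-.081]);print('box now',R.T@(p0-o))
for th in [0,.15,.3,.45,.6,.75,.9,1.05,1.2,1.35,1.5,1.571,1.65,1.75]:
    c,s=np.cos(th),np.sin(th); q=S+.038*np.array([-c,s])+(.007+.011*s+.0086*c)*np.array([-s,-c])
    print(th,q.round(4),(o+R@q-p0).round(4))
print(manip.get_state()['qpos'])
E
```

```text
box now [-0.00962271 -0.12166632]
0 [-0.003  -0.0966] [0.0097 0.024 ]
0.15 [-0.0051 -0.0923] [0.0081 0.0286]
0.3 [-0.0068 -0.0874] [0.0071 0.0336]
0.45 [-0.0077 -0.0821] [0.0069 0.0391]
0.6 [-0.0078 -0.0763] [0.0075 0.0448]
0.75 [-0.007  -0.0703] [0.0091 0.0506]
0.9 [-0.005  -0.0643] [0.0117 0.0564]
1.05 [-0.002  -0.0584] [0.0155 0.0618]
1.2 [ 0.0022 -0.053 ] [0.0204 0.0667]
1.35 [ 0.0075 -0.0482] [0.0262 0.0707]
1.5 [ 0.0138 -0.0444] [0.0329 0.0737]
1.571 [ 0.017 -0.043] [0.0363 0.0747]
1.65 [ 0.0208 -0.0418] [0.0402 0.0755]
1.75 [ 0.0257 -0.0407] [0.0452 0.0759]
[ 5.09001639e-02  3.55150563e-01  1.77128896e+00  2.11362712e-04
  1.01517657e+00 -1.39293875e+00]
```

>>> {"api": "move_arm", "payload": {
  "steps": [0, 0, 0, 0, 0, -0.01, -1, 0, 0, 0, 0, 0, -0.02, -1, 0, 0, 0, 0, 0, -0.03, -1, 0, 0, 0, 0, 0, -0.03, -1, 0, 0, 0, 0, 0, -0.03, -1, 0, 0, 0, 0, 0, -0.03, -1, 0, 0, 0, 0, 0, -0.03, -1, 0, 0, 0, 0, 0, -0.03, -1, 0, 0, 0, 0, 0, -0.03, -1, 0, 0, 0, 0, 0, -0.03, -1]
}}

```text
clock: 9.4
position: [0.5407, 0.0967, 0.0765]
ee_rot: [0.0, 0.064, 0.998, 0.0]
contact_force: [1.1, -0.0, -0.8]
width: -0.0001
gripper_force: 0.0
```

>>> {"api": "move_arm", "payload": {
  "steps": [0, 0, 0, 0.003, 0.012, 0, -1, 0, 0, 0, 0.006, 0.024, 0, -1, 0, 0, 0, 0.007, 0.034, 0, -1, 0, 0, 0, 0.007, 0.039, 0, -1, 0, 0, 0, 0.0075, 0.045, 0, -1, 0, 0, 0, 0.009, 0.0505, 0, -1, 0, 0, 0, 0.0115, 0.0565, 0, -1, 0, 0, 0, 0.0155, 0.062, 0, -1, 0, 0, 0, 0.0205, 0.0665, 0, -1, 0, 0, 0, 0.0205, 0.0665, 0, -1]
}}

```text
clock: 10.4
position: [0.5596, 0.1629, 0.0755]
ee_rot: [-0.002, 0.063, 0.998, -0.002]
contact_force: [-1.7, -3.8, -0.1]
width: 0.0001
gripper_force: 1.5
```

>>> {"api": "move_arm", "payload": {
  "steps": [0, 0, 0, 0.003, 0.002, 0, -1, 0, 0, 0, 0.006, 0.004, 0, -1, 0, 0, 0, 0.009, 0.0055, 0, -1, 0, 0, 0, 0.0125, 0.007, 0, -1, 0, 0, 0, 0.016, 0.008, 0, -1, 0, 0, 0, 0.018, 0.008, 0, -1, 0, 0, 0, 0.02, 0.008, 0, -1, 0, 0, 0, 0.02, 0.008, 0, -1, 0, 0, 0, 0.02, 0.008, 0, -1, 0, 0, 0, 0.02, 0.008, 0, -1]
}}

```text
clock: 11.4
position: [0.5777, 0.1711, 0.075]
ee_rot: [-0.004, 0.063, 0.998, -0.001]
contact_force: [-3.2, -3.2, -1.3]
width: 0.0002
gripper_force: 2.0
```

>>> {"api": "move_arm", "payload": {
  "steps": [0, 0, 0, 0.001, 0, 0, -1, 0, 0, 0, 0.002, 0, 0, -1, 0, 0, 0, 0.003, 0, 0, -1, 0, 0, 0, 0.004, 0, 0, -1, 0, 0, 0, 0.005, 0, 0, -1, 0, 0, 0, 0.006, 0, 0, -1, 0, 0, 0, 0.006, 0, 0, -1, 0, 0, 0, 0.006, 0, 0, -1, 0, 0, 0, 0.006, 0, 0, -1, 0, 0, 0, 0.006, 0, 0, -1]
}}

```text
clock: 12.4
position: [0.579, 0.1712, 0.075]
ee_rot: [-0.008, 0.063, 0.998, -0.002]
contact_force: [-13.7, -2.1, 5.5]
width: 0.0002
gripper_force: 6.4
```

>>> {"api": "move_arm", "payload": {
  "steps": [0, 0, 0, 0.001, 0, 0, -1, 0, 0, 0, 0.002, 0, 0, -1, 0, 0, 0, 0.003, 0, 0, -1, 0, 0, 0, 0.003, 0, 0, -1, 0, 0, 0, 0.003, 0, 0, -1, 0, 0, 0, 0.003, 0, 0, -1, 0, 0, 0, 0.003, 0, 0, -1, 0, 0, 0, 0.003, 0, 0, -1, 0, 0, 0, 0.003, 0, 0, -1, 0, 0, 0, 0.003, 0, 0, -1]
}}

```text
clock: 13.4
position: [0.5791, 0.1713, 0.075]
ee_rot: [-0.011, 0.063, 0.998, -0.002]
contact_force: [-18.4, -1.9, 11.8]
width: 0.0001
gripper_force: 9.0
```

At the stop. I'll retreat (box -x), lift, and swing away to check.

>>> {"api": "move_arm", "payload": {
  "steps": [0, 0, 0, -0.015, 0, 0, -1, 0, 0, 0, -0.035, 0, 0, -1, 0, 0, 0, -0.035, 0, 0, -1, 0, 0, 0, -0.035, 0, 0.04, -1, 0, 0, 0, -0.035, 0, 0.08, -1, 0, 0, 0, -0.035, 0, 0.13, -1, 0, 0, 0, -0.035, 0, 0.18, -1, 0, 0, 0, -0.08, 0, 0.2, -1, 0, 0, 0, -0.12, 0.02, 0.2, -1, 0, 0, 0, -0.16, 0.04, 0.2, -1]
}}

```text
clock: 14.4
position: [0.4305, 0.2122, 0.2779]
ee_rot: [0.002, 0.065, 0.998, 0.001]
contact_force: [-0.1, 0.9, -0.4]
width: -0.0002
gripper_force: 0.0
```

>>> {"api": "move_arm", "payload": {
  "steps": [0, 0, 0, -0.02, 0.05, 0, -1, 0, 0, 0, -0.05, 0.1, 0, -1, 0, 0, 0, -0.08, 0.14, 0, -1, 0, 0, 0, -0.12, 0.17, 0, -1, 0, 0, 0, -0.15, 0.2, 0, -1, 0, 0, 0, -0.15, 0.2, 0, -1, 0, 0, 0, -0.15, 0.2, 0, -1, 0, 0, 0, -0.15, 0.2, 0, -1, 0, 0, 0, -0.15, 0.2, 0, -1, 0, 0, 0, -0.15, 0.2, 0, -1]
}}

```text
clock: 15.4
position: [0.2813, 0.4105, 0.2764]
ee_rot: [0.0, 0.065, 0.998, 0.0]
contact_force: [-0.1, -0.6, 0.0]
width: 0.0002
gripper_force: 0.0
```

```bash
python3 - <<'E'
from h import *
t=snap('top','t4');a=snap('side','s4')
c=np.zeros((560,800,3),np.uint8)
c[:400,:400]=cv2.resize(t['pixels'][140:250,170:280],(400,400),interpolation=cv2.INTER_CUBIC)
c[:400,400:]=cv2.resize(a['pixels'][110:230,180:300],(400,400),interpolation=cv2.INTER_CUBIC)
c[400:,:213]=cv2.resize(t['pixels'],(213,160))
cv2.imwrite('pics/c4.png',c);s=manip.get_state();print(s['position'],s['clock'])
E
```

```text
[0.28100864 0.41060882 0.27632569] 15.5
```

View pics/c4.png

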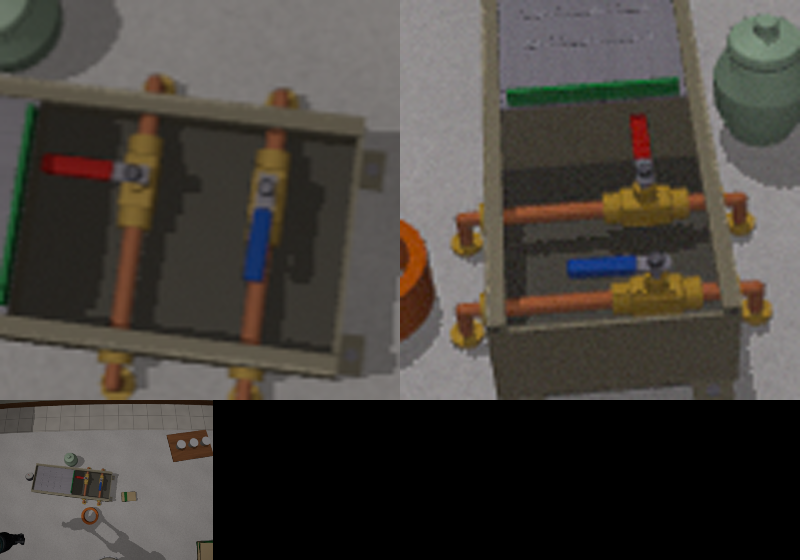

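The top crop shows the red lever from (134,173) to (42,163), parallel to the flange and straight across its pipe. I'll check the lip and bystanders numerically.

```bash
python3 - <<'E'
from h import *
t=load('t4');k=110/400;g=lambda u,v:[170+u*k,140+v*k]
o=np.array([.5655,.2165]);y=-.1257;R=np.array([[np.cos(y),-np.sin(y)],[np.sin(y),np.cos(y)]])
B=lambda uv,z:((onplane(t,[g(*uv)],z)[:,:2]-o)@R)[0].round(4)
print('lip',B((35,108),.1),B((8,302),.1));print('red',B((134,173),.074),B((42,163),.072));print('blue',B((266,187),.074),B((254,281),.072))
E=cv2.absdiff(load('t0')['pixels'],t['pixels']).max(2)
for n,(u,v,r) in dict(jar=(170,142,22),tape=(216,278,25),pack=(310,231,22)).items(): print(n,np.percentile(E[v-r:v+r,u-r:u+r],[50,90,97]))
E
```

```text
lip [ 0.0682 -0.0107] [-0.0666 -0.0127]
red [ 0.0353 -0.081 ] [ 0.0353 -0.0148]
blue [ 0.0359 -0.1745] [-0.0304 -0.1741]
jar [2. 3. 3.]
tape [ 3. 34. 35.]
pack [2. 3. 3.]
```

```bash
python3 -c "
from rig import manip
print(manip.sign_off())"
```

```text
the job is handed in; nothing more can be done
None
```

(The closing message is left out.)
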